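# Sweep the milling offcuts into the scrap tray

### The arm

A 6-joint arm with a two-finger parallel gripper is mounted at the origin on the work surface. World frame = base frame: x ahead of the robot, y to its left, z up, the work surface at z = 0. Lengths are in m, angles in rad, forces in N, time in s.
With the tool pointing down it reaches from about 0.225 to 0.875 m from the base axis. Payload 3.4 kg.
Tool frame: the origin (TCP) lies on the centre line of the jaws, within the pads' length; the fingertips stand 17 mm ahead of it and the grasp point (between the pads) lies 2 mm behind it (manip.finger_overhang is the distance from the TCP to the fingertips, in m); y points along the fingers, x is the direction in which the jaws open and shut, and the axes are right-handed (so a half turn about y gives the same grasp; the last joint's range is limited). The gripper opens to 85 mm and grips with 20 to 120 N. Pads are 22 mm wide; open, the fingers measure 114 mm over their backs; the gripper's body (76 mm by 85 mm) begins 54 mm behind the grasp point. The pads swing forward as they close: fully open they stand 13 mm farther back than shut.
Start: joints at [-1.422, 0.276, 1.505, -0, 1.361, -0.121], TCP at [0.153, -0.554, 0.248] pointing down, gripper open.
Joint ranges: [-2.89, 2.89], [-0.75, 2.08], [0.22, 2.7], [-1.18, 4.32], [0.11, 2.71], [-2.7, 2.7]. Speed limits (rad/s): [2.57, 2.57, 3.14, 3.14, 3.14, 3.14].

### API

Orientations are given as a unit quaternion [w, x, y, z].
In Python, from rig import manip gives the robot as it stands.
- The arm moves only by the tool arm_command, never from a script. Its argument "commands" is a list of rows, each a list of 3 entries, a list of its own where there are three numbers: the finger opening in cm, from 0 to 8.54, then the shift along the world's x, y, z in cm, then the turn about the world's z in rad. A call has 1 to 12 rows; each row shifts and turns the commanded pose from where the row before left it; what a row does not reach is not made up. A row lasts 1/10 s, in which the tool goes at most 50 mm and 8.59 degrees, less where a joint would pass 70% of its speed; a pose out of reach is approached as far as the arm can. A call with a gripper value outside its range is refused whole. The fingers move at their own pace and stop on an object; "grip_force" is the grip in N (left out, the last holds). Time passes only in rows, so rows that do not move let the fingers close. It gives the time, the measured TCP pose, the force and the opening at its end, in the units of the state.
- manip.get_state(): the state, without advancing time (a new reading comes with each control period).
- manip.get_image(name): name is "scene" or "top" or "wrist"; returns a dict with "pixels" (384x512x3 uint8, red, green, blue), "range_z" (384x512 float32, m along the optical axis (not along the pixel's ray), 0 where there is no reading), "intrinsics" (3x3 intrinsics, pixels), "R" (3x3) and "t" (3): a world point X has camera coordinates R X + t. Camera axes: x right, y down, z forward; pixel columns grow to the right and rows downward; lengths in m; the calibration is good to about 2 mm. The wrist camera is an equidistant fisheye: a pixel r from the principal point sees the ray r / f radians off the axis. A picture is of the moment at which its call begins.
- manip.sign_off(): hands the job in, once; it reports no verdict.
The state is a dict: "clock": time; "qpos": joint angles; "qd": joint speeds; "effort": joint torques, N m; "position": TCP position; "ee_rot": TCP orientation; "contact_force": force on the tool from outside, world axes, zero at the start; "moment": the same for the moment, N m; "width": finger opening in m.
Only numpy, scipy, OpenCV 4.12 (cv2) and the standard library are available. Lean on these libraries where they do the work, as an engineer would, in place of code of your own. Each camera call takes 0.05 s, during which the arm holds its last target.

### The job

Clear the router pallet: use the outside of the fingers to sweep the three blue offcuts (disc, square and bar) across the board and over its edge into the yellow scrap tray beside it. Only push them along the board, never pick them up; leave the clamp and the black tool sensor standing where they are on the board and the blue flange lying in the grey tray.

Things in the scene. Friction and masses are not known exactly. Their poses are not given: they have to be found in the camera images.
- pallet: fixed router pallet, a silver block 250 mm (its x) by 280 mm (its y) by 60 mm high with a flat light-wood top; origin at the centre of its underside, on the table, so its top is at z = 60 mm. No rim: things can be pushed over its edges. The trays lie along its two 250 mm long sides (+y and -y), which one is on which side varies. The offcuts' centres start within 55 mm of its centre along its x and 105 mm along its y
- scrap_tray: fixed open yellow tray for offcuts, 250 mm (its x) by 110 mm (its y) by 45 mm high, walls 4 mm, inner floor about 4 mm above the table; origin at the centre of its underside. Its axes run parallel to the pallet's, its origin lies 200 mm from the pallet's on the pallet's +y or -y side, with a gap of 5 mm to the pallet; its rim is 15 mm below the pallet's top, so offcuts pushed over the pallet's edge drop in
- parts_tray: fixed open grey tray for finished parts, same size and height as the yellow one, on the pallet's opposite side; no offcut belongs in it
- disc: round offcut of 12 mm blue plastic sheet, lying flat on the pallet's top at the start, 16 to 30 g, no two touching; 36 mm in diameter; origin at the centre of its underside
- disc_center (a point): centre of the disc, 6 mm above its underside while it lies flat on the pallet
- square: square offcut of 12 mm blue plastic sheet, lying flat on the pallet's top at the start, 16 to 30 g, no two touching; 34 by 34 mm; origin at the centre of its underside
- square_center (a point): centre of the square, 6 mm above its underside while it lies flat on the pallet
- bar: oblong offcut of 12 mm blue plastic sheet, lying flat on the pallet's top at the start, 16 to 30 g, no two touching; 24 mm (its x) by 48 mm (its y); origin at the centre of its underside
- bar_center (a point): centre of the bar, 6 mm above its underside while it lies flat on the pallet
- clamp: loose hold-down clamp of dark steel and aluminium with a brass nut, 26 mm (its x) by 60 mm (its y) by 42 mm high, 200 g, standing on the pallet's top about 102 mm from the pallet's centre line along the pallet's x (on the +x or -x side); origin at the centre of its underside. To be left alone
- sensor: loose black tool-length sensor with a red top, 40 mm in diameter, 36 mm high, 150 g, standing on the pallet's top about 102 mm from the centre line on the side opposite the clamp; origin at the centre of its underside. To be left alone
- flange: finished blue plastic ring, 60 mm outer and 32 mm inner diameter, 12 mm thick, lying in the grey tray; origin at the centre of its underside. To be left alone

How it is judged:
By the outcome, as a careful person would: the job done as asked, in the order asked, and still so for the second after the job is handed in, with the robot touching nothing.
It also fails if it takes over 64 s, if anything falls off the work surface, if the arm or the gripper's body presses on something with over 40 N, if the wrist force passes 120 N, or if a joint passes its speed limit or range.

## Working session

There is one attempt and no reset: what is moved stays moved. The work goes in short steps, Python scripts to look and compute and a tool call to move; the robot and the scene stay as the last step left them, time stands still between calls to the robot, and variables do not carry over. Pictures are saved under pics/ and viewed, and the job is handed in when it is done.

Besides the shell and the picture viewer there is one more tool, called after "Emit:" in YAML: its name, and indented under it one key for each argument. arm_command: Moves the arm, as the interface text tells. Its arguments: {"type":"object","properties":{"commands":{"type":"array"},"grip_force":{"type":"number"}},"required":["commands"]}

```bash
ls; mkdir -p pics; python3 - <<'E'
from rig import manip
import cv2,numpy as np
for n in ("top","scene"):
    d=manip.get_image(n); cv2.imwrite(f"pics/{n}0.png",d["pixels"][:,:,::-1]); np.savez(f"{n}0.npz",**{k:d[k] for k in d})
    print(n,d["intrinsics"].tolist(),d["R"].round(3).tolist(),d["t"])
s=manip.get_state();print(s)
E
```

```text
pics
top [[423.22231563800926, 0.0, 262.30428288194685], [0.0, 423.22231563800926, 192.25554715631935], [0.0, 0.0, 1.0]] [[-0.067, -0.998, -0.005], [-0.973, 0.066, -0.222], [0.222, -0.01, -0.975]] [0.0554608  0.56063243 0.87914112]
scene [[450.0131093057796, 0.0, 255.62741630704892], [0.0, 450.0131093057796, 183.8824734373299], [0.0, 0.0, 1.0]] [[-0.007, 1.0, -0.016], [0.587, -0.009, -0.809], [-0.809, -0.015, -0.587]] [-0.02911238 -0.2785569   1.3129302 ]
{'clock': 0.1, 'qpos': array([-1.42202219e+00,  2.76566820e-01,  1.50600483e+00,  2.64461840e-05,
        1.36070542e+00, -1.21011568e-01]), 'qd': array([-0.00150728,  0.00035671, -0.00261521, -0.00143653,  0.00110557,
       -0.0005791 ]), 'effort': array([ 1.28238851e-03, -4.17699087e+01, -2.46405494e+01, -3.11708436e-04,
        5.80386069e-03, -8.58475914e-06]), 'position': array([ 0.15318345, -0.553765  ,  0.24750687]), 'ee_rot': array([ 0.56312033, -0.56227678,  0.42863775, -0.42779667]), 'contact_force': array([-0.95858312,  0.17672601,  0.03156414]), 'moment': array([ 0.01934523, -0.04942472, -0.01871389]), 'width': 0.08539687136148005}
```

View pics/top0.png

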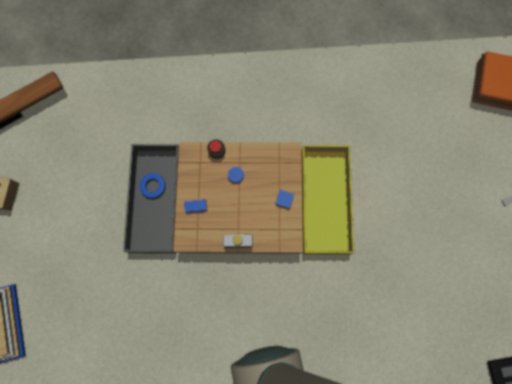

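View pics/scene0.png

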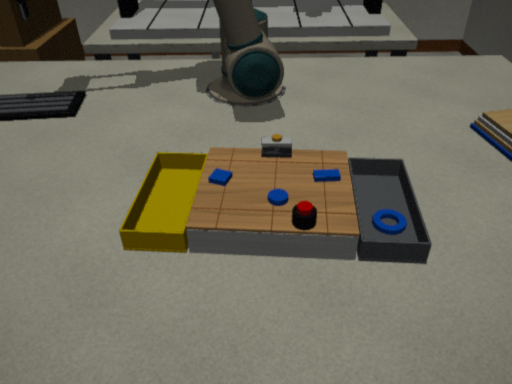

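The top view shows the grey tray with the flange on the left (150,186) and the yellow tray on the right (327,200). The disc is at (236,175), the square at (285,199) and the bar at (195,206). The sensor is at (216,148) and the clamp at (238,241). Next I'll measure these.

```bash
cat > h.py <<'E'
import numpy as np,cv2
def back(d,u,v,z):
    K=d["intrinsics"];R=d["R"];t=d["t"]
    r=R.T@np.array([(u-K[0,2])/K[0,0],(v-K[1,2])/K[1,1],1.]);c=-R.T@t
    return c+r*(z-c[2])/r[2]
def blobs(d,ztop=0.072,amin=60):
    p=d["pixels"].astype(int);m=((p[...,2]>p[...,0]+60)&(p[...,2]>p[...,1]+50)).astype(np.uint8)
    n,l,s,c=cv2.connectedComponentsWithStats(m)
    for i in range(1,n):
        if s[i,4]<amin: continue
        ys,xs=np.where(l==i)
        P=np.array([back(d,x,y,ztop)[:2] for x,y in zip(xs,ys)])
        (cx,cy),(w,h),a=cv2.minAreaRect((P*1000).astype(np.float32))
        print("blob px",c[i].round(1),s[i,4],"mean xy",(P.mean(0)*1000).round(1),"rect",round(cx,1),round(cy,1),round(w,1),round(h,1),"ang",round(a,1))
E
python3 - <<'E'
from h import *
for n in("top0","scene0"):
    d=dict(np.load(n+".npz")); print(n,d["range_z"][200,260]); blobs(d,0.072)
d=dict(np.load("top0.npz"))
for nm,u,v,z in [("pTL",179,143,.06),("pTR",301,143,.06),("pBL",175,252,.06),("pBR",302,253,.06),("sensor",216,146.5,.096),("clamp",238,239,.09),("yTR",350,147,.045),("yBR",352,253,.045),("gBL",126,252,.045),("gTL",132,146,.045)]:
    print(nm,(back(d,u,v,z)*1000).round(0))
v=d
for n,s in (("a",(120,130,360,265)),):
    x0,y0,x1,y1=s; cv2.imwrite("pics/topcrop.png",cv2.resize(d["pixels"][y0:y1,x0:x1,::-1],None,fx=3.3,fy=3.3,interpolation=cv2.INTER_CUBIC))
E
```

```text
top0 0.94423664
blob px [235.3 174.2] 151 mean xy [606.3  74.7] rect 605.7 74.4 29.0 30.0 ang 86.8
blob px [151.8 185. ] 304 mean xy [594.3 260.7] rect 594.4 260.6 53.4 50.2 ang 86.1
blob px [284.2 198.6] 168 mean xy [543.6 -29.6] rect 543.8 -29.7 28.3 29.0 ang 69.8
blob px [194.9 205.5] 189 mean xy [541.4 166.9] rect 541.5 166.7 21.4 44.1 ang 1.9
blob px [ 17.2 320.4] 134 mean xy [324.9 541.6] rect 326.5 542.1 144.3 4.6 ang 11.9
scene0 0.78613013
blob px [491.6 139.5] 81 mean xy [426.3 513.9] rect 424.1 513.3 128.3 4.9 ang 11.9
blob px [219.8 174.9] 186 mean xy [544.9 -32. ] rect 544.6 -32.0 32.9 33.5 ang 67.9
blob px [326.  173.2] 187 mean xy [542.6 163.7] rect 543.5 164.4 46.4 22.7 ang 89.0
blob px [277.6 194.8] 194 mean xy [606.9  72.5] rect 606.7 73.0 33.9 32.9 ang 30.5
blob px [389.3 219.7] 408 mean xy [674.8 249. ] rect 674.1 249.1 50.7 52.3 ang 47.2
pTL [693. 201.  60.]
pTR [673. -79.  60.]
pBL [444. 215.  60.]
pBR [424. -59.  60.]
sensor [666. 113.  96.]
clamp [460.  76.  90.]
yTR [ 661. -193.   45.]
yBR [ 417. -170.   45.]
gBL [453. 326.  45.]
gTL [698. 313.  45.]
```

View pics/topcrop.png

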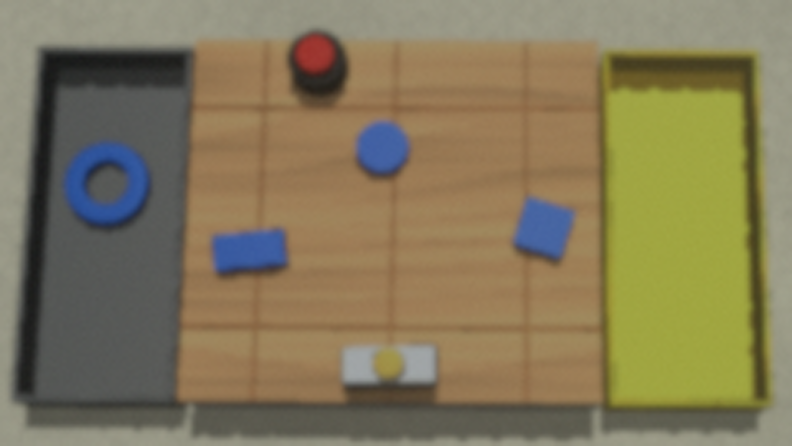

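```bash
python3 - <<'E'
from rig import manip
from scipy.spatial.transform import Rotation as Ro
import numpy as np
s=manip.get_state();q=s["ee_rot"];R=Ro.from_quat(q,scalar_first=True).as_matrix();print(R.round(3),manip.finger_overhang)
print("jaw az",np.degrees(np.arctan2(R[1,0],R[0,0])))
yaw=-0.076;ex=np.array([np.cos(yaw),np.sin(yaw)]);ey=np.array([-ex[1],ex[0]]);c=np.array([558.5,69.5])
for n,p in dict(disc=(606.5,73.5),sq=(544,-31),bar=(542.5,165),clamp=(460,76),sensor=(666,113)).items():
    d=np.array(p)-c;print(n,(d@ex).round(1),(d@ey).round(1))
for n,l in dict(sqstart=(-7,-58),sqend=(-7,-160),discstart=(47.5,55),discend=(47.5,-160),barstart=(-23,140),barend=(-23,-160)).items():
    print(n,(c+l[0]*ex+l[1]*ey).round(1))
E
```

```text
[[ 0.267 -0.     0.964]
 [-0.964  0.002  0.267]
 [-0.002 -1.     0.   ]] 0.017
jaw az -74.54272390391638
disc 47.6 7.6
sq -6.8 -101.3
bar -23.2 94.0
clamp -98.7 -1.0
sensor 103.9 51.5
sqstart [547.1  12.2]
sqend [539.4 -89.5]
discstart [610.  120.7]
discend [593.7 -93.6]
barstart [546.2 210.8]
barend [523.4 -88.3]
```

Emit:
arm_command:
  commands:
    - [1,[2.2,3.1,0],0.07]
    - [1,[2.2,3.1,0],0.07]
    - [1,[2.2,3.1,0],0.07]
    - [1,[2.2,3.1,0],0.07]
    - [1,[2.2,3.1,0],0.07]
    - [1,[2.2,3.1,0],0.07]
    - [1,[2.2,3.1,0],0.07]
    - [1,[2.2,3.1,0],0.07]
    - [1,[2.2,3.1,0],0.07]
    - [1,[2.2,3.1,0],0.07]
    - [1,[2.2,3.1,0],0.07]
    - [1,[2.2,3.1,0],0.07]

```text
clock: 1.3
position: [0.4177, -0.1807, 0.2481]
ee_rot: [0.689, -0.689, 0.161, -0.16]
contact_force: [0.1, 0.5, 0.5]
width: 0.0099
```

Emit:
arm_command:
  commands:
    - [1,[2.2,3.1,0],0.07]
    - [1,[2.2,3.1,0],0.07]
    - [1,[2.2,3.1,0],0.07]
    - [1,[2.2,3.1,0],0.07]
    - [1,[2.2,3.1,0],0.07]
    - [1,[2.0,4.0,0],0.03]
    - [1,[0,0,0],0]
    - [1,[0,0,0],0]
    - [1,[0,0,0],0]

```text
clock: 2.2
position: [0.5466, 0.0121, 0.248]
ee_rot: [-0.706, 0.707, -0.029, 0.028]
contact_force: [-1.0, 0.9, -0.5]
width: 0.0098
```

Emit:
arm_command:
  commands:
    - [1,[0,0,-3],0]
    - [1,[0,0,-4],0]
    - [1,[0,0,-4],0]
    - [1,[0,0,-3.3],0]
    - [1,[0,0,0],0]
    - [1,[0,0,0],0]

```text
clock: 2.8
position: [0.5471, 0.0117, 0.1058]
ee_rot: [-0.706, 0.707, -0.029, 0.029]
contact_force: [0.3, -0.2, -0.2]
width: 0.0102
```

```bash
cat > look.py <<'E'
import sys
from rig import manip
from h import *
tag=sys.argv[1]
ims=[]
for n,(x0,y0,x1,y1) in (("top",(110,120,370,270)),("scene",(110,110,440,270))):
    d=manip.get_image(n);np.savez(f"{n}{tag}.npz",**d);f=700/(x1-x0)
    print(n);blobs(d,amin=20)
    cv2.imwrite(f"pics/{n}_{tag}.png",cv2.resize(d["pixels"][y0:y1,x0:x1,::-1],None,fx=f,fy=f,interpolation=cv2.INTER_CUBIC))
s=manip.get_state();print(s["clock"],s["position"],s["contact_force"])
E
python3 look.py 1
```

```text
top
blob px [236.3 174.3] 145 mean xy [606.   72.6] rect 606.6 71.0 26.8 32.3 ang 86.1
blob px [151.8 185.1] 328 mean xy [594.  260.9] rect 593.3 260.6 53.8 52.5 ang 86.1
blob px [284.5 199. ] 178 mean xy [542.7 -30.1] rect 543.2 -29.9 29.2 31.2 ang 67.7
blob px [195.  205.5] 201 mean xy [541.5 166.6] rect 541.5 166.6 21.8 44.7 ang 1.9
blob px [ 17.1 319.6] 150 mean xy [326.4 541.8] rect 326.8 542.0 144.8 4.9 ang 11.9
scene
blob px [492.1 139.9] 85 mean xy [428.2 514.1] rect 425.6 513.7 131.5 5.1 ang 11.6
blob px [219.8 174.9] 186 mean xy [544.9 -32. ] rect 544.6 -32.0 32.9 33.6 ang 67.9
blob px [326.  173.2] 188 mean xy [542.7 163.7] rect 543.5 164.4 46.4 22.7 ang 89.0
blob px [277.7 194.9] 198 mean xy [607.   72.6] rect 607.1 72.4 33.0 34.2 ang 89.1
blob px [389.2 219.7] 419 mean xy [674.8 248.9] rect 673.9 249.0 52.0 51.7 ang 89.2
2.9 [0.54874473 0.0119469  0.10744276] [0.46156764 0.06971499 0.4126206 ]
```

View pics/scene_1.png

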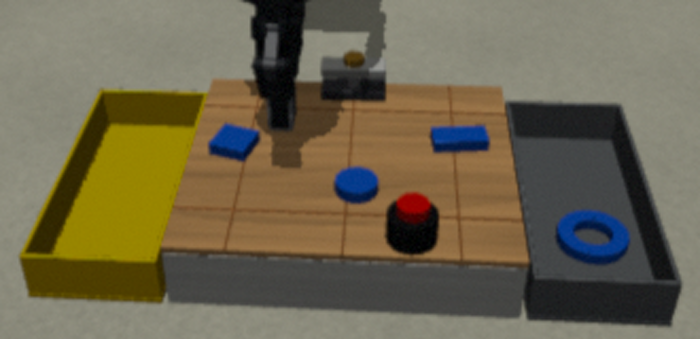

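View pics/top_1.png

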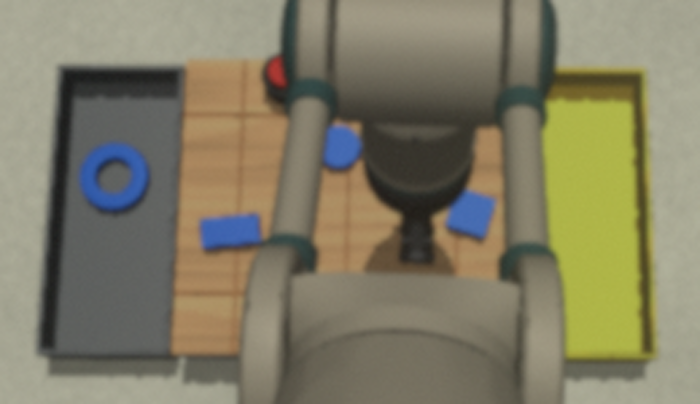

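The scene view shows the fingertips at crop (280,126), clear of the square at (233,140). The clamp and sensor are untouched. I'll use depth to check the tip height.

```bash
python3 - <<'E'
from h import *
d=dict(np.load("scene1.npz"));K=d["intrinsics"];R=d["R"];t=d["t"]
for v in range(140,178,3):
  for u in (240,243):
    z=d["range_z"][v,u];X=R.T@(np.array([(u-K[0,2])/K[0,0]*z,(v-K[1,2])/K[1,1]*z,z])-t);print(u,v,(X*1000).round(0),d["pixels"][v,u])
E
```

```text
240 140 [610.  12. 184.] [37 38 40]
243 140 [609.  16. 183.] [34 34 37]
240 143 [613.  12. 181.] [ 9 11 12]
243 143 [612.  16. 180.] [3 8 8]
240 146 [604.  11. 169.] [ 8  9 11]
243 146 [607.  16. 171.] [2 5 6]
240 149 [601.  11. 162.] [ 7 11  9]
243 149 [600.  15. 161.] [2 6 8]
240 152 [584.   9. 146.] [ 9  7 13]
243 152 [595.  15. 152.] [ 9 10 13]
240 155 [585.   9. 140.] [7 8 9]
243 155 [586.  14. 141.] [4 7 6]
240 158 [565.   8. 122.] [10 15 14]
243 158 [567.  13. 123.] [ 8 10 11]
240 161 [568.   8. 117.] [ 8  8 13]
243 161 [568.  13. 117.] [4 8 9]
240 164 [566.   7. 110.] [ 7  4 10]
243 164 [568.  13. 111.] [0 1 0]
240 167 [566.   7. 103.] [3 6 6]
243 167 [569.  13. 105.] [ 9  9 10]
240 170 [562.   7.  94.] [31 28 29]
243 170 [559.  12.  92.] [22 24 23]
240 173 [524.   4.  62.] [78 59 37]
243 173 [522.  10.  60.] [78 60 39]
240 176 [533.   4.  61.] [80 61 35]
243 176 [534.  10.  62.] [81 62 38]
```

Emit:
arm_command:
  commands:
    - [1,[0,0,-1],0]
    - [1,[0,0,-1],0]
    - [1,[0,0,-0.4],0]
    - [1,[0,0,0],0]
    - [1,[0,0,0],0]

```text
clock: 3.4
position: [0.5472, 0.0128, 0.0812]
ee_rot: [-0.707, 0.707, -0.029, 0.028]
contact_force: [-0.3, -0.1, 0.0]
width: 0.0103
```

Emit:
arm_command:
  commands:
    - [1,[-0.08,-1,0],0]
    - [1,[-0.08,-1,0],0]
    - [1,[-0.08,-1,0],0]
    - [1,[-0.08,-1,0],0]
    - [1,[-0.08,-1,0],0]
    - [1,[-0.08,-1,0],0]
    - [1,[-0.08,-1,0],0]

```text
clock: 4.1
position: [0.5415, -0.0583, 0.0813]
ee_rot: [-0.706, 0.707, -0.029, 0.029]
contact_force: [0.1, 0.1, 0.8]
width: 0.0101
```

```bash
python3 look.py 2
```

```text
top
blob px [235.4 174.3] 158 mean xy [606.1  74.5] rect 605.7 74.4 29.0 30.1 ang 86.8
blob px [151.8 185.1] 329 mean xy [594.  260.9] rect 593.3 260.6 53.8 52.5 ang 86.1
blob px [195.  205.5] 202 mean xy [541.6 166.7] rect 541.6 166.6 21.9 44.5 ang 1.4
blob px [ 17.  318.7] 150 mean xy [328.3 542.2] rect 328.1 542.0 142.4 5.2 ang 12.0
scene
blob px [492.1 139.9] 87 mean xy [428.1 514.1] rect 425.7 513.5 131.5 5.3 ang 11.9
blob px [326.  173.2] 189 mean xy [542.7 163.7] rect 543.5 164.4 46.4 22.7 ang 89.0
blob px [184.1 194.2] 170 mean xy [602.7 -90.3] rect 603.0 -90.6 53.1 22.8 ang 41.0
blob px [277.6 194.9] 199 mean xy [607.   72.5] rect 607.1 72.4 33.0 34.2 ang 89.1
blob px [389.3 219.7] 423 mean xy [674.9 248.9] rect 673.9 249.0 52.0 51.7 ang 89.2
4.2 [ 0.54168379 -0.05870746  0.08132535] [0.09274025 0.14576122 0.57089734]
```

View pics/scene_2.png

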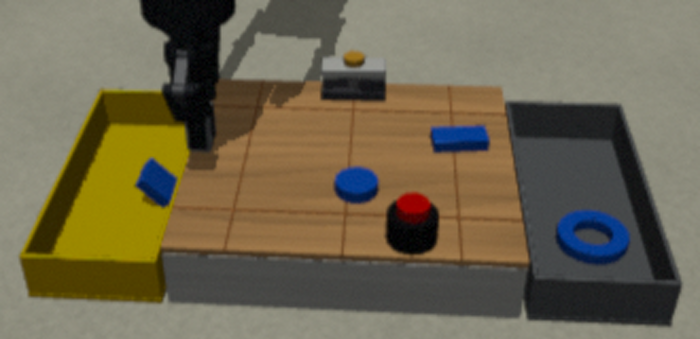

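The scene view shows the square at crop (157,181), tipped over the edge and falling into the yellow tray. The other parts haven't moved. I'll follow through a little, then lift over to a point behind the disc.

Emit:
arm_command:
  commands:
    - [1,[-0.08,-1,0],0]
    - [1,[-0.08,-1,0],0]
    - [1,[-0.08,-1,0],0]
    - [1,[0,0,2.5],0]
    - [1,[0,0,2.5],0]
    - [1,[1.4,4.2,0],0]
    - [1,[1.4,4.2,0],0]
    - [1,[1.4,4.2,0],0]
    - [1,[1.4,4.2,0],0]
    - [1,[1.4,4.2,0],0]
    - [1,[0,0,0],0]
    - [1,[0,0,0],0]

```text
clock: 5.4
position: [0.6092, 0.1232, 0.1309]
ee_rot: [-0.706, 0.707, -0.028, 0.028]
contact_force: [0.5, -1.1, -0.4]
width: 0.0102
```

```bash
python3 look.py 3
```

```text
top
blob px [236.8 174.5] 122 mean xy [605.4  71.5] rect 605.5 71.0 22.3 30.0 ang 86.1
blob px [152.2 176.4] 78 mean xy [613.9 259.7] rect 614.4 258.3 13.1 35.7 ang 4.5
blob px [319.5 202.6] 144 mean xy [ 529.4 -106. ] rect 528.8 -106.0 24.1 26.8 ang 84.6
blob px [ 17.1 319.2] 154 mean xy [327.2 541.9] rect 326.9 541.8 144.8 5.2 ang 11.9
scene
blob px [492.2 140. ] 87 mean xy [428.5 514.1] rect 425.6 513.6 131.5 5.4 ang 11.5
blob px [334.6 173.1] 61 mean xy [542.7 179.5] rect 542.1 179.4 16.5 19.5 ang 89.1
blob px [277.6 194.9] 199 mean xy [607.   72.5] rect 607.1 72.4 33.0 34.2 ang 89.1
blob px [177.9 198.2] 179 mean xy [613.9 -99.3] rect 613.3 -99.0 29.8 28.1 ang 89.2
blob px [389.3 219.7] 423 mean xy [674.8 249. ] rect 673.9 249.0 52.0 51.7 ang 89.2
5.5 [0.60876975 0.12161752 0.13107825] [ 0.34174545 -0.63777896 -0.03789033]
```

View pics/scene_3.png

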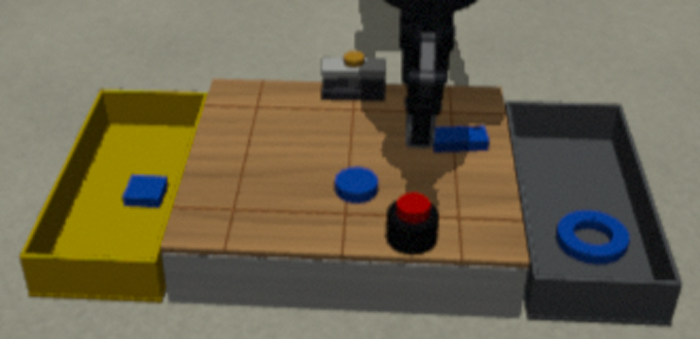

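The scene view shows the square lying flat in the yellow tray at crop (145,190). The tool is behind the disc, which is at (356,184). I'll lower and sweep it.

Emit:
arm_command:
  commands:
    - [1,[0,0,-2],0]
    - [1,[0,0,-2],0]
    - [1,[0,0,-1],0]
    - [1,[0,0,0],0]
    - [1,[-0.08,-1,0],0]
    - [1,[-0.08,-1,0],0]
    - [1,[-0.08,-1,0],0]
    - [1,[-0.08,-1,0],0]
    - [1,[-0.08,-1,0],0]
    - [1,[-0.08,-1,0],0]
    - [1,[-0.08,-1,0],0]
    - [1,[-0.08,-1,0],0]

```text
clock: 6.7
position: [0.6027, 0.0419, 0.0813]
ee_rot: [-0.707, 0.707, -0.029, 0.029]
contact_force: [0.6, 1.2, 0.3]
width: 0.0101
```

```bash
python3 look.py 4
```

```text
top
blob px [264.3 171.2] 43 mean xy [609.    9.9] rect 610.5 9.3 20.1 11.6 ang 86.1
blob px [151.8 185.1] 329 mean xy [594.  260.9] rect 593.3 260.6 53.8 52.5 ang 86.1
blob px [319.5 202.6] 145 mean xy [ 529.3 -106. ] rect 528.7 -106.0 24.1 26.9 ang 84.6
blob px [ 15.2 305.6] 98 mean xy [354.6 547.5] rect 354.3 547.4 88.9 5.2 ang 12.1
scene
blob px [492.1 139.9] 87 mean xy [428.1 514.1] rect 425.7 513.5 131.5 5.3 ang 11.9
blob px [326.  173.2] 189 mean xy [542.7 163.7] rect 543.5 164.4 46.4 22.7 ang 89.0
blob px [242.  193.6] 191 mean xy [602.4  10.7] rect 602.0 10.7 31.8 31.7 ang 89.2
blob px [177.8 198.1] 177 mean xy [613.8 -99.5] rect 613.3 -99.2 29.4 28.1 ang 89.2
blob px [389.2 219.7] 421 mean xy [674.8 248.9] rect 673.9 249.0 52.0 51.7 ang 89.2
6.8 [0.60274521 0.04130379 0.08126221] [0.40296053 0.91931809 0.85286079]
```

View pics/scene_4.png

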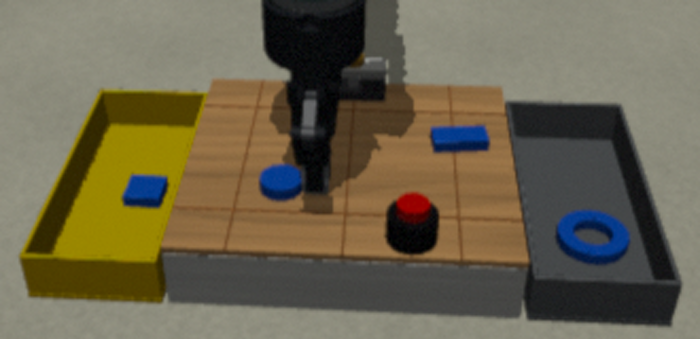

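The disc is at crop (281,182), cradled squarely in front of the fingers. I'll continue over the edge.

Emit:
arm_command:
  commands:
    - [1,[-0.08,-1,0],0]
    - [1,[-0.08,-1,0],0]
    - [1,[-0.08,-1,0],0]
    - [1,[-0.08,-1,0],0]
    - [1,[-0.08,-1,0],0]
    - [1,[-0.08,-1,0],0]
    - [1,[-0.08,-1,0],0]
    - [1,[-0.08,-1,0],0]
    - [1,[-0.08,-1,0],0]
    - [1,[-0.08,-1,0],0]
    - [1,[-0.08,-1,0],0]
    - [1,[-0.08,-1,0],0]

```text
clock: 8.0
position: [0.5932, -0.0781, 0.0813]
ee_rot: [-0.707, 0.707, -0.029, 0.029]
contact_force: [-0.7, 0.4, -0.4]
width: 0.0099
```

Emit:
arm_command:
  commands:
    - [1,[-0.08,-1,0],0]
    - [1,[-0.08,-0.5,0],0]
    - [1,[0,0,0],0]
    - [1,[0,0,0],0]

```text
clock: 8.4
position: [0.5916, -0.0922, 0.0813]
ee_rot: [0.707, -0.706, 0.029, -0.029]
contact_force: [-0.6, 0.4, 0.1]
width: 0.0103
```

```bash
python3 look.py 5
```

```text
top
blob px [151.7 185.1] 340 mean xy [594.2 260.9] rect 594.2 260.8 54.1 53.6 ang 24.4
blob px [195.  205.4] 207 mean xy [541.6 166.6] rect 541.7 166.6 22.3 44.7 ang 1.9
blob px [ 17.1 319.1] 176 mean xy [327.4 542. ] rect 326.9 541.6 144.8 6.0 ang 12.0
scene
blob px [492.  139.8] 86 mean xy [427.8 514. ] rect 425.6 513.6 131.5 5.2 ang 11.7
blob px [326.  173.2] 189 mean xy [542.7 163.7] rect 543.5 164.4 46.4 22.7 ang 89.0
blob px [174.3 199.2] 94 mean xy [ 616.7 -105.3] rect 613.2 -103.1 21.5 28.1 ang 89.2
blob px [389.2 219.7] 431 mean xy [674.8 248.9] rect 673.9 249.0 52.0 51.7 ang 89.2
blob px [171.5 215.5] 179 mean xy [ 660.2 -103.1] rect 660.0 -103.2 29.3 28.0 ang 89.3
8.5 [ 0.59163574 -0.09184725  0.08130665] [ 0.08539785 -0.48595665  0.22514433]
```

View pics/scene_5.png

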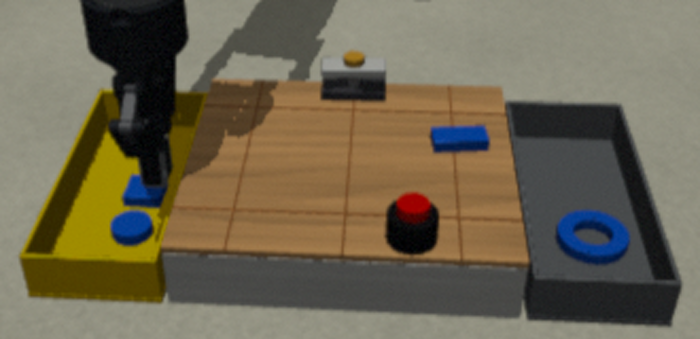

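The disc is lying in the yellow tray at crop (131,227), beside the square at (140,190). Only the bar is left. I'll sweep it slightly obliquely so it lands clear of the square.

Emit:
arm_command:
  commands:
    - [1,[0,0,2.5],0]
    - [1,[0,0,2.5],0]
    - [1,[-0.6,4.3,0],-0.06]
    - [1,[-0.6,4.3,0],-0.06]
    - [1,[-0.6,4.3,0],0]
    - [1,[-0.6,4.3,0],0]
    - [1,[-0.6,4.3,0],0]
    - [1,[-0.6,4.3,0],0]
    - [1,[-0.4,4.6,0],0]
    - [1,[0,0,0],0]
    - [1,[0,0,0],0]

```text
clock: 9.6
position: [0.5511, 0.213, 0.1312]
ee_rot: [-0.703, 0.704, -0.07, 0.07]
contact_force: [-0.2, 0.3, -0.9]
width: 0.0099
```

```bash
python3 look.py 6
```

```text
top
blob px [319.4 181.1] 123 mean xy [ 577.7 -110.4] rect 578.0 -110.7 24.4 27.6 ang 84.6
blob px [319.5 202.5] 143 mean xy [ 529.5 -105.9] rect 529.6 -106.0 24.1 25.2 ang 84.6
blob px [195.  205.5] 199 mean xy [541.5 166.6] rect 541.5 166.6 21.8 44.5 ang 1.9
blob px [ 17.1 319.5] 148 mean xy [326.6 541.9] rect 326.8 542.0 144.8 4.9 ang 11.9
scene
blob px [492.2 140. ] 86 mean xy [428.4 514.2] rect 425.7 513.5 131.5 5.3 ang 11.9
blob px [326.  173.2] 188 mean xy [542.7 163.7] rect 543.5 164.4 46.4 22.7 ang 89.0
blob px [178.  198.1] 178 mean xy [613.8 -99.2] rect 613.3 -99.0 29.8 28.1 ang 89.2
blob px [389.2 219.6] 422 mean xy [674.7 248.9] rect 673.9 249.0 52.0 51.7 ang 89.2
blob px [171.4 215.5] 177 mean xy [ 660.2 -103.3] rect 660.0 -103.4 28.9 28.0 ang 89.3
9.7 [0.55155095 0.21117936 0.13124926] [ 0.5835372  -0.90533985  1.14742584]
```

View pics/scene_6.png

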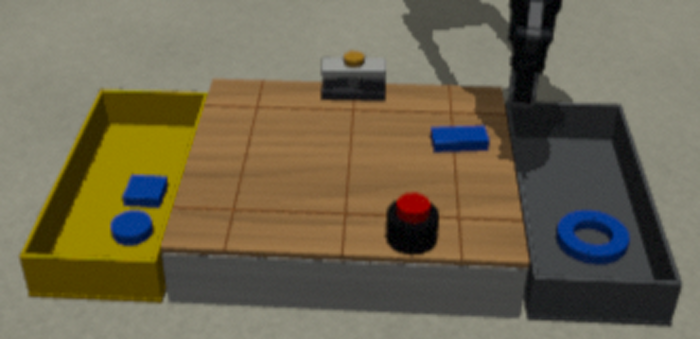

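The tool is behind the bar's far end; the bar is at crop (460,138) and nothing is under the fingers. I'll lower and sweep along (-0.2,-1).

Emit:
arm_command:
  commands:
    - [1,[0,0,-2],0]
    - [1,[0,0,-2],0]
    - [1,[0,0,-1],0]
    - [1,[0,0,0],0]
    - [1,[-0.2,-1,0],0]
    - [1,[-0.2,-1,0],0]
    - [1,[-0.2,-1,0],0]
    - [1,[-0.2,-1,0],0]
    - [1,[-0.2,-1,0],0]
    - [1,[-0.2,-1,0],0]
    - [1,[-0.2,-1,0],0]
    - [1,[-0.2,-1,0],0]

```text
clock: 10.9
position: [0.5355, 0.1309, 0.0814]
ee_rot: [0.704, -0.704, 0.071, -0.071]
contact_force: [0.7, -0.9, 1.0]
width: 0.0096
```

```bash
python3 look.py 7
```

```text
top
blob px [319.4 181.3] 120 mean xy [ 577.4 -110.5] rect 576.9 -110.6 24.4 25.4 ang 84.6
blob px [155.8 193. ] 64 mean xy [575.4 252.2] rect 575.2 252.1 12.0 32.0 ang 27.3
blob px [319.5 202.6] 142 mean xy [ 529.4 -106. ] rect 529.6 -106.0 24.1 25.2 ang 84.6
blob px [231.5 204. ] 75 mean xy [539.3  86.8] rect 539.4 85.6 17.5 22.3 ang 87.2
blob px [ 17.2 320.2] 147 mean xy [325.2 541.6] rect 326.6 541.9 144.3 4.9 ang 11.9
scene
blob px [492.1 139.9] 85 mean xy [428.2 514.1] rect 425.6 513.7 131.5 5.1 ang 11.6
blob px [287.6 171.8] 178 mean xy [536.7  93.4] rect 536.4 94.5 24.3 47.3 ang 24.2
blob px [177.9 198.1] 178 mean xy [613.8 -99.4] rect 613.3 -99.0 29.8 28.1 ang 89.2
blob px [389.3 219.7] 419 mean xy [674.8 249. ] rect 673.9 249.0 52.0 51.7 ang 89.2
blob px [171.4 215.5] 177 mean xy [ 660.1 -103.3] rect 660.0 -103.4 28.9 28.0 ang 89.3
11.0 [0.5352092  0.13045159 0.08129437] [-0.2183021  -0.28783917 -0.04495068]
```

View pics/scene_7.png

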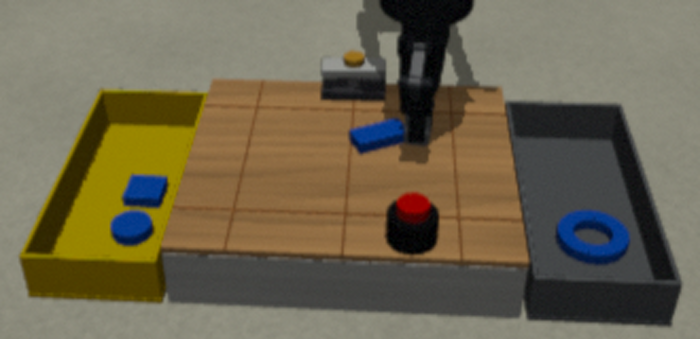

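The bar has been pushed to crop (377,135) but yawed about 24°, because a corner caught in the finger gap. I'll back off, shut the fingers and turn it broadside with a push on its -x side.

Emit:
arm_command:
  commands:
    - [1,[0,1,0],0]
    - [1,[0,0.5,0],0]
    - [0,[-1,0,0],-0.05]
    - [0,[-1.2,0,0],-0.05]
    - [0,[0,0,0],0]
    - [0,[0,0,0],0]
    - [0,[0,-1,0],0]
    - [0,[0,-1,0],0]
    - [0,[0,-1,0],0]
    - [0,[0,-0.7,0],0]
    - [0,[0,0,0],0]

```text
clock: 12.1
position: [0.5138, 0.1084, 0.0813]
ee_rot: [-0.699, 0.699, -0.107, 0.107]
contact_force: [0.9, 0.5, 0.3]
width: -0.0002
```

```bash
python3 look.py 8
```

```text
top
blob px [319.4 181.2] 120 mean xy [ 577.5 -110.4] rect 578.0 -110.7 24.4 27.6 ang 84.6
blob px [143.5 187.4] 91 mean xy [590.  279.3] rect 590.7 280.1 40.3 14.1 ang 16.0
blob px [319.5 202.5] 143 mean xy [ 529.5 -105.9] rect 529.6 -106.0 24.1 25.2 ang 84.6
blob px [ 17.1 319.5] 148 mean xy [326.6 541.9] rect 326.8 542.0 144.8 4.9 ang 11.9
scene
blob px [492.1 139.9] 85 mean xy [428.2 514.1] rect 425.6 513.7 131.5 5.1 ang 11.6
blob px [277.5 174.1] 152 mean xy [543.9  74.4] rect 542.0 78.1 22.9 47.2 ang 40.3
blob px [177.9 198.2] 178 mean xy [613.9 -99.4] rect 613.3 -99.2 29.4 28.1 ang 89.2
blob px [389.2 219.7] 415 mean xy [674.9 248.9] rect 673.9 249.2 51.6 51.7 ang 89.2
blob px [171.4 215.5] 178 mean xy [ 660.2 -103.2] rect 660.0 -103.4 28.9 28.0 ang 89.3
12.2 [0.51378132 0.10934835 0.08134318] [-0.82315274  0.26268056  0.04048677]
```

View pics/scene_8.png

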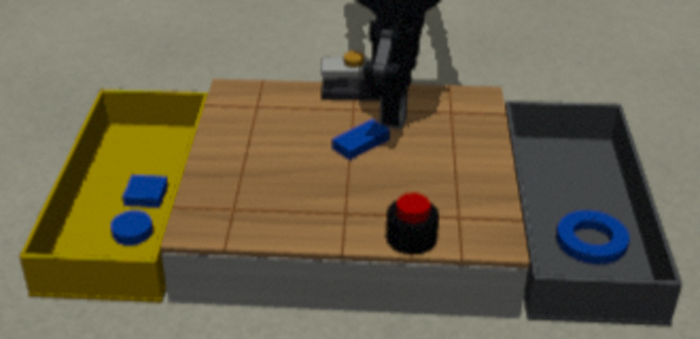

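The bar is at crop (360,139), now about 40° round and turning as intended. I'll continue a bit further.

Emit:
arm_command:
  commands:
    - [0,[0,-1,0],0]
    - [0,[0,-1,0],0]
    - [0,[0,-0.4,0],0]
    - [0,[0,0,0],0]

```text
clock: 12.6
position: [0.5136, 0.085, 0.0813]
ee_rot: [-0.699, 0.699, -0.106, 0.106]
contact_force: [-0.0, -0.6, 0.6]
width: -0.0001
```

```bash
python3 look.py 9
```

```text
top
blob px [151.6 185.2] 316 mean xy [593.9 261.3] rect 593.5 261.5 51.1 53.0 ang 89.1
blob px [319.4 181.2] 122 mean xy [ 577.6 -110.4] rect 578.0 -110.7 24.4 27.5 ang 84.6
blob px [319.5 202.5] 143 mean xy [ 529.5 -105.9] rect 529.6 -106.0 24.1 25.2 ang 84.6
blob px [ 17.2 319.8] 146 mean xy [326.2 541.8] rect 326.8 542.0 144.8 4.9 ang 11.9
scene
blob px [492.2 140. ] 86 mean xy [428.5 514.2] rect 425.7 513.5 131.5 5.3 ang 11.9
blob px [271.3 177.4] 136 mean xy [554.3  62.7] rect 549.2 65.8 23.1 46.4 ang 68.4
blob px [177.8 198.1] 177 mean xy [613.8 -99.5] rect 613.3 -99.2 29.4 28.1 ang 89.2
blob px [389.3 219.7] 417 mean xy [674.8 248.9] rect 673.9 249.2 51.6 51.7 ang 89.2
blob px [171.4 215.5] 177 mean xy [ 660.2 -103.3] rect 660.0 -103.4 28.9 28.0 ang 89.3
12.7 [0.51369618 0.08563114 0.08133747] [0.09357029 0.47616067 0.54642456]
```

View pics/scene_9.png

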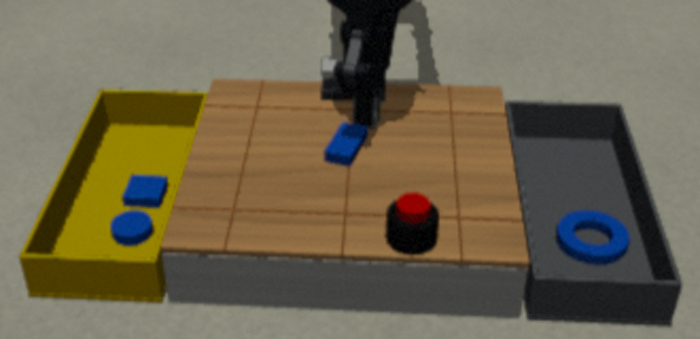

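```bash
python3 - <<'E'
from h import *
for n,ps in (("top9",[(319.5,202.5),(319.4,181.2)]),("scene9",[(177.8,198.1),(171.4,215.5)])):
    d=dict(np.load(n+".npz"))
    for p in ps: print(n,(back(d,*p,0.016)*1000).round(0))
E
```

```text
top9 [ 540. -114.   16.]
top9 [ 591. -119.   16.]
scene9 [ 541. -117.   16.]
scene9 [ 593. -121.   16.]
```

The bar is at crop (346,144), almost square-on to the pusher. I'll recentre behind it, open to a 1.5 cm gap for a wide face, and push.

Emit:
arm_command:
  commands:
    - [0,[0,1.3,0],0]
    - [0,[0,1.2,0],0]
    - [1.5,[2.6,0,0],-0.03]
    - [1.5,[2.6,0,0],-0.04]
    - [1.5,[0,0,0],0]
    - [1.5,[0,0,0],0]
    - [1.5,[-0.36,-0.93,0],0]
    - [1.5,[-0.36,-0.93,0],0]
    - [1.5,[-0.36,-0.93,0],0]
    - [1.5,[-0.36,-0.93,0],0]
    - [1.5,[-0.36,-0.93,0],0]
    - [1.5,[0,0,0],0]

```text
clock: 13.9
position: [0.5468, 0.0628, 0.0814]
ee_rot: [-0.695, 0.695, -0.131, 0.131]
contact_force: [-0.7, -0.5, 0.2]
width: 0.0152
```

```bash
python3 look.py 10
```

```text
top
blob px [151.8 185.1] 327 mean xy [594.1 260.8] rect 593.3 260.6 53.8 52.5 ang 86.1
blob px [319.4 181.1] 123 mean xy [ 577.7 -110.4] rect 578.0 -110.7 24.4 27.6 ang 84.6
blob px [254.2 201.6] 80 mean xy [541.3  36.7] rect 542.2 37.6 14.6 32.5 ang 68.2
blob px [319.5 202.6] 145 mean xy [ 529.3 -106. ] rect 528.7 -106.0 24.1 26.9 ang 84.6
blob px [ 17.1 319.5] 151 mean xy [326.7 541.9] rect 326.9 541.9 144.8 5.2 ang 11.9
scene
blob px [492.1 139.9] 85 mean xy [428.2 514.1] rect 425.6 513.7 131.5 5.1 ang 11.6
blob px [256.3 174.6] 118 mean xy [545.   35.3] rect 543.4 37.6 21.9 38.3 ang 69.8
blob px [177.9 198.2] 179 mean xy [613.9 -99.3] rect 613.3 -99.0 29.8 28.1 ang 89.2
blob px [389.2 219.7] 421 mean xy [674.8 248.9] rect 673.9 249.0 52.0 51.7 ang 89.2
blob px [171.4 215.5] 177 mean xy [ 660.1 -103.3] rect 659.9 -103.2 29.4 27.8 ang 8.2
14.0 [0.54769139 0.06384937 0.08147201] [-0.72375841  0.51097981 -0.13104331]
```

View pics/scene_10.png

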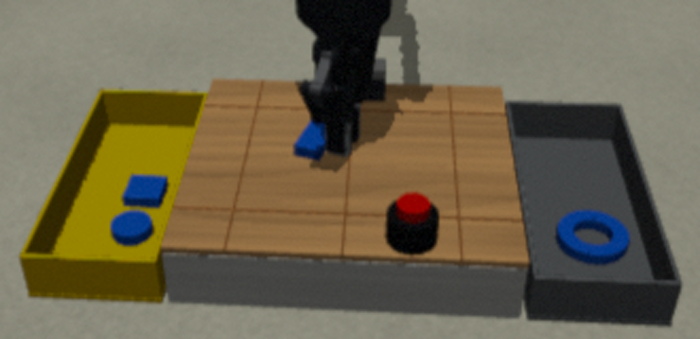

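The bar lies flat against the finger faces at crop (311,140) and is centred. I'll continue.

Emit:
arm_command:
  commands:
    - [1.5,[-0.36,-0.93,0],0]
    - [1.5,[-0.36,-0.93,0],0]
    - [1.5,[-0.36,-0.93,0],0]
    - [1.5,[-0.36,-0.93,0],0]
    - [1.5,[-0.36,-0.93,0],0]
    - [1.5,[-0.36,-0.93,0],0]
    - [1.5,[-0.36,-0.93,0],0]
    - [1.5,[-0.36,-0.93,0],0]

```text
clock: 14.8
position: [0.5185, -0.011, 0.0814]
ee_rot: [-0.695, 0.695, -0.13, 0.131]
contact_force: [-0.4, 0.3, 0.0]
width: 0.015
```

```bash
python3 look.py 11
```

```text
top
blob px [151.8 185.1] 324 mean xy [594.1 260.9] rect 593.3 260.6 53.8 52.5 ang 86.1
blob px [ 17.1 319.4] 150 mean xy [326.8 541.9] rect 326.9 541.8 144.8 5.2 ang 11.9
scene
blob px [492.1 139.9] 87 mean xy [428.1 514.1] rect 425.7 513.5 131.5 5.3 ang 11.9
blob px [217.1 166.3] 94 mean xy [516.2 -39.3] rect 513.2 -36.1 21.1 40.4 ang 70.7
blob px [177.9 198.2] 178 mean xy [613.9 -99.4] rect 613.3 -99.2 29.4 28.1 ang 89.2
blob px [389.2 219.7] 421 mean xy [674.8 248.9] rect 673.9 249.0 52.0 51.7 ang 89.2
blob px [171.4 215.5] 177 mean xy [ 660.2 -103.3] rect 660.0 -103.4 28.9 28.0 ang 89.3
14.9 [ 0.51827955 -0.01130026  0.08132512] [0.07179748 0.55715316 0.09821903]
```

View pics/scene_11.png

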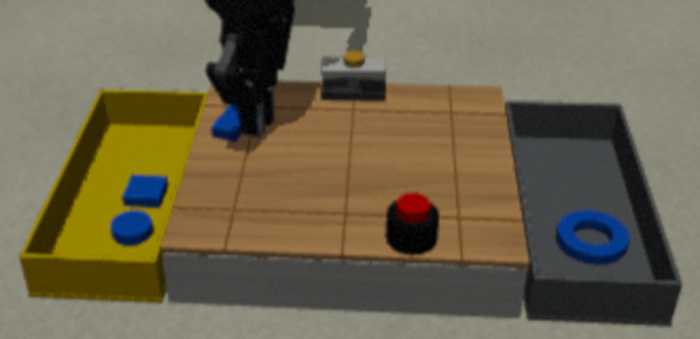

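Emit:
arm_command:
  commands:
    - [1.5,[-0.36,-0.93,0],0]
    - [1.5,[-0.36,-0.93,0],0]
    - [1.5,[-0.36,-0.93,0],0]
    - [1.5,[-0.36,-0.93,0],0]
    - [1.5,[-0.36,-0.93,0],0]
    - [1.5,[-0.36,-0.93,0],0]
    - [1.5,[-0.36,-0.93,0],0]
    - [1.5,[-0.36,-0.93,0],0]
    - [1.5,[-0.36,-0.93,0],0]
    - [1.5,[0,0,0],0]

```text
clock: 15.9
position: [0.486, -0.095, 0.0813]
ee_rot: [-0.695, 0.695, -0.131, 0.131]
contact_force: [-0.2, 0.2, 0.6]
width: 0.0153
```

Emit:
arm_command:
  commands:
    - [1.5,[0,0,2.5],0]
    - [1.5,[0,0,3],0]
    - [1.5,[0,0,4],0]
    - [1.5,[0,0,4],0]
    - [1.5,[-2,-4,3],0]
    - [1.5,[-2,-4,0],0]
    - [1.5,[-2,-4,0],0]
    - [1.5,[-2,-4,0],0]
    - [1.5,[-2,-4,0],0]
    - [1.5,[0,-4,0],0]
    - [1.5,[0,0,0],0]
    - [1.5,[0,0,0],0]

```text
clock: 17.1
position: [0.3877, -0.3313, 0.2438]
ee_rot: [0.695, -0.694, 0.131, -0.131]
contact_force: [0.4, 0.8, 0.6]
width: 0.0148
```

```bash
python3 look.py 12
```

```text
top
blob px [151.8 185. ] 304 mean xy [594.3 260.9] rect 594.4 260.5 53.6 50.2 ang 86.1
blob px [319.4 181.2] 117 mean xy [ 577.6 -110.4] rect 577.0 -110.6 24.4 25.3 ang 84.6
blob px [319.4 202.8] 137 mean xy [ 529.  -105.7] rect 529.4 -106.0 24.1 24.9 ang 84.6
blob px [319.7 225.1] 141 mean xy [ 479.8 -101.5] rect 480.2 -101.2 15.2 39.6 ang 84.3
blob px [ 17.2 319.8] 138 mean xy [326.1 541.8] rect 326.6 541.9 144.3 4.9 ang 11.9
scene
blob px [492.2 140. ] 84 mean xy [428.4 514.2] rect 425.6 513.7 131.5 5.1 ang 11.5
blob px [183.9 182.6] 151 mean xy [567.9 -95.3] rect 567.5 -95.3 19.7 41.4 ang 84.7
blob px [178.2 197.7] 189 mean xy [612.6 -99. ] rect 611.8 -99.2 29.4 31.1 ang 89.2
blob px [389.3 219.7] 413 mean xy [674.9 249. ] rect 673.9 249.2 51.6 51.7 ang 89.2
blob px [171.4 215.5] 178 mean xy [ 660.2 -103.2] rect 660.0 -103.4 28.9 28.0 ang 89.3
17.2 [ 0.38789037 -0.32982025  0.24391513] [ 1.08972182 -0.77015213 -0.97636528]
```

View pics/scene_12.png

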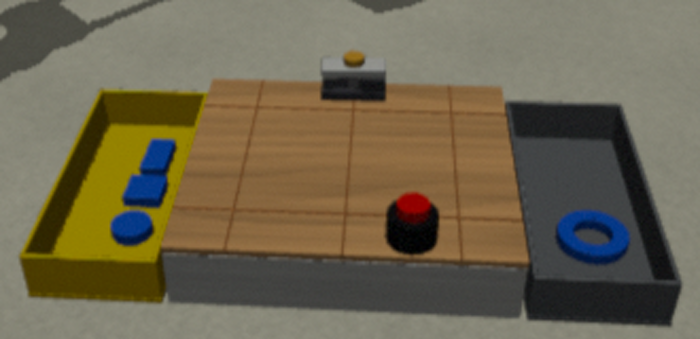

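View pics/top_12.png

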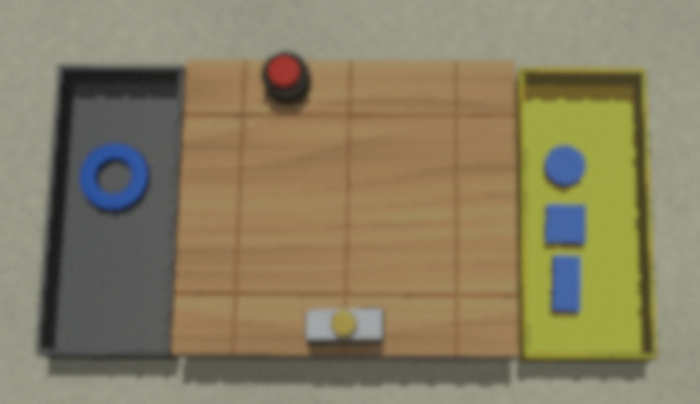

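Both views show all three offcuts flat in the yellow tray; in the top view they are at (565,165), (565,225) and (566,285). The board is clear apart from the clamp and sensor, which are in their original places. The flange hasn't moved and the arm is well away.

```bash
python3 -c "
from rig import manip
print(manip.sign_off(), manip.get_state()['clock'])"
```

```text
the job is handed in; nothing more can be done
the job is handed in; nothing more can be done
```

The pallet is cleared: I swept the square, then the disc, then the bar over the edge into the yellow scrap tray, using only the outside of the fingers.

The bar did not go cleanly. Partway across, a corner caught in the finger gap and it swung about 24°. I backed off, turned it broadside with a push and swept it the rest of the way, so it stayed on the board throughout.

- **Offcuts:** the last top and scene pictures show all three lying flat and separate in the yellow tray.
- **Left alone:** the clamp, the tool sensor and the flange are where they started.
- **Forces and time:** the wrist force read under about 2 N at every check, and the last state before hand-in was at about 17 s of the 64 s allowed.
- **Arm:** it was clear of everything at hand-in.

None of the final checks failed or disagreed.

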